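Stow the bottle and click its cap shut

ROBOT

A 6-joint arm with a two-finger parallel gripper is mounted at the origin on the work surface. World frame = base frame: x ahead of the robot, y to its left, z up, the work surface at z = 0. Lengths are in m, angles in rad, forces in N, time in s.
With the tool pointing down it reaches from about 0.325 to 0.85 m from the base axis. Payload 15.5 kg.
Tool frame: the origin (TCP) lies at the very end of the fingers, on their centre line; the grasp point (between the pads) lies 19 mm behind it (grip_depth is the distance from the TCP to the grasp point, in m); z points along the fingers, x is the direction in which the jaws open and shut, and the axes are right-handed (so a half turn about z gives the same grasp; the last joint's range is limited). The gripper opens to 91 mm and grips with 3 to 60 N. Pads are 32 mm wide; open, the fingers measure 118 mm over their backs; the gripper's body (76 mm by 178 mm) begins 60 mm behind the grasp point.
Start: joints at [1.018, 0.494, 1.345, -0, 1.302, -0.096], TCP at [0.276, 0.561, 0.214] pointing down, gripper open.
Joint ranges: [-2.91, 2.91], [-0.82, 2.16], [0.22, 2.67], [-1.22, 4.37], [0.12, 2.79], [-3.08, 3.08]. Speed limits (rad/s): [1.89, 1.89, 2.57, 3.01, 3.01, 3.01].

INTERFACE

Orientations are given as [roll, pitch, yaw] about the fixed x, y, z axes, in that order (R = Rz(yaw) Ry(pitch) Rx(roll)).
In Python, from station import * gives the robot as it stands.
- The arm moves only by the shell command python3 -m pendant 'ROWS'. ROWS is JSON, a list of rows, each a list of 5 numbers: the shift along the tool's x, y, z in mm, then the turn about the tool's z in degrees, then the gripper command: -1 is fully open, 1 is shut, values between are in proportion. In form: [[tx, ty, tz, twist, grip], ...]. A call has 1 to 20 rows; each row is the pose to reach, as a shift and turn from the pose commanded when the call began, along the tool's axes at that moment; what a row does not reach only later rows make up. A row lasts 1/8 s, in which the tool goes at most 62.5 mm and 10.7 degrees, less where a joint would pass 70% of its speed; a pose out of reach is approached as far as the arm can. A call with a gripper value outside its range is refused whole. The fingers move at their own pace and stop on an object; the grip force is fixed at half the most. Time passes only in rows, so rows that repeat a pose let the fingers close. It gives the time, the measured TCP pose, the force and the opening at its end, in the units of the state.
- observe(): the state, without advancing time (a new reading comes with each control period).
- capture(name): name is "scene" or "top"; returns a dict with "image" (400x640x3 uint8, red, green, blue), "mtx" (3x3 intrinsics, pixels), "R" (3x3) and "t" (3): a world point X has camera coordinates R X + t. Camera axes: x right, y down, z forward; pixel columns grow to the right and rows downward; lengths in m; the calibration is good to about 2 mm. A picture is of the moment at which its call begins. There is no depth.
- finish_job(): hands the job in, once; it reports no verdict.
The state is a dict: "time_s": time; "joints": joint angles; "joint_vel": joint speeds; "joint_efforts": joint torques, N m; "eef_pos": TCP position; "tcp_rot": TCP orientation; "ft_force": force on the tool from outside, world axes, zero at the start; "wrist_torque": the same for the moment, N m; "opening": finger opening in m.
Only numpy, scipy, OpenCV 4.12 (cv2) and the standard library are available. Lean on these libraries where they do the work, as an engineer would, in place of code of your own. Each camera call takes 0.05 s, during which the arm holds its last target.

TASK

Put the square green bottle upright in the small open-topped white cabinet and push it square and flush into the back corner that lies on the side away from the door's hinge. With it standing there, turn the black cap clockwise until it is fully home and its ratchet clicks and slips by at least one full click, then swing the cabinet door fully shut. Leave the bottle square in its corner and upright, and do not disturb the egg cup, flashlight or lint comb.

Things in the scene. Friction and masses are not known exactly. Their poses are not given: they have to be found in the camera images.
- cabinet: small white plastic cabinet, fixed, open above and without a floor (things in it stand on the shelf; they may be lowered in or slid in by the doorway); inside 120 mm deep (x) by 160 mm wide (y); walls 8 mm thick, 80 mm high at the back (+x) and both sides; the doorway is the whole front (-x). Origin: centre of the inside, at shelf height; x points from doorway to back wall, z up
- cabinet_corner (a point): the fence corner: inner corner between the back wall and the +y side wall (left as seen looking in at the doorway), at shelf height, axes as the cabinet. A bottle flush in it has its centre at -33 mm in x and -33 mm in y from here, with its sides parallel to the walls
- door (a joint): angle of the cabinet's front door in rad: 0 shut, grows as it opens outwards (free edge swinging from the +y side wall towards the cabinet's -x), at most 1.7. It stays where it is left (friction 0.05 N m) and is shut by pushing on its outer face; it has no spring, so push it until it stops. It starts open
- door_hinge (a point): the door's vertical hinge axis, at the cabinet's front corner on its -y side (cabinet x -65, y -84 mm), 41 mm up. Its axes are the door's: y from hinge to free edge, -x out of the outer face. The door is a white panel 8 mm thick (4 mm either side of the axis), 172 mm from hinge to free edge, 4 to 78 mm above the shelf
- door_edge (a point): middle of the door's free edge, on its outer face, 172 mm from the hinge and 41 mm above the shelf. A finger tab 8 mm wide and 50 mm high stands 16 mm out of the outer face 160 to 168 mm from the hinge
- bottle_center (a point): square green glass bottle, loose, smooth, about 0.5 kg; body 66 x 66 mm, 90 mm high, its whole height with the cap 156 mm. The point is the centre of the body, 45 mm above its underside, on the cap's axis; x and y axes are square to its sides, z up. Any of its four sides may face the walls
- cap_bar (a point): middle of the grip bar on the black cap: bar 54 mm long (its x axis), 16 mm wide (y), 34 mm high, across the top of the round cap (49 mm wide, 16 mm high). On the shelf this point is 139 mm up, the bar's top 156, the round cap's top 123. The bottle can be lifted by it. The cap turns about the bottle's axis; the bottle turns along unless held against the corner walls by the gripper
- cap_thread (a joint): how far the cap is screwed on, in rad, clockwise seen from above positive: 1.5 is fully home (hard stop), 0 the loosest. It starts 0.7 to 1.5 rad short of home, and turns with 0.05 N m
- cap_slip (a joint): how far the cap has slipped on its ratchet, in rad: starts at 0 and grows clockwise once the thread is home and the torque passes the ratchet's 0.25 N m; one click is 0.35 rad (20 degrees). It slips only clockwise, as far as wished and without harm
- egg_cup: white ceramic egg cup, 50 mm across and 64 mm high, loose; bystander. Origin at its foot
- flashlight: black plastic flashlight with a toggle switch lying on the shelf, 147 mm long (its y), 44 mm thick; bystander. Origin under its middle
- lint_comb: steel lint comb lying flat, 147 mm long (its y), 25 mm wide, 10 mm thick; bystander. Origin under its middle
There are look-alikes about, which are no part of the job. There is more than one size of the cabinet; the one meant has the size given above.

How it is judged:
By the outcome, as a careful person would: the job done as asked, in the order asked, and still so for the second after the job is handed in, with the robot touching nothing.
It also fails if it takes over 72 s, if anything falls off the work surface, if the arm or the gripper's body presses on something with over 40 N, if the wrist force passes 120 N, or if a joint passes its speed limit or range.

## Working session

There is one attempt and no reset: what is moved stays moved. The work goes in short steps, Python scripts to look and compute and a shell command to move; the robot and the scene stay as the last step left them, time stands still between calls to the robot, and variables do not carry over. Pictures are saved under pics/ and viewed, and the job is handed in when it is done.

```bash
mkdir -p pics; ls; python3 - <<'E'
from station import *
import cv2
s=observe();print({k:(v if not hasattr(v,'round') else v) for k,v in s.items()})
for n in("scene","top"):
    c=capture(n);cv2.imwrite(f"pics/{n}0.png",c["image"][...,::-1]);print(n,c["mtx"].tolist(),c["R"].tolist(),c["t"].tolist())
E
```

```text
pics
{'time_s': 0.0, 'joints': array([ 1.01750908e+00,  4.94181035e-01,  1.34611604e+00, -3.76156419e-05,
        1.30251292e+00, -9.54986307e-02]), 'joint_vel': array([ 0.00101568, -0.00054733, -0.00156532,  0.00054445, -0.00024373,
        0.00088722]), 'joint_efforts': array([ 2.97852610e-03, -8.78839731e+01, -3.81854904e+01,  7.08643254e-02,
        5.33813867e-02, -7.04469016e-05]), 'eef_pos': array([0.27603673, 0.56031797, 0.21334472]), 'tcp_rot': array([-3.14151267e+00,  1.21524996e-03,  1.11301775e+00]), 'ft_force': array([-0.06549581,  0.37954806, -0.0825049 ]), 'wrist_torque': array([0.0463384 , 0.02997569, 0.01236719]), 'opening': 0.09139649439969486}
scene [[400.9221169135667, 0.0, 311.1918037905173], [0.0, 400.9221169135667, 198.80920333333987], [0.0, 0.0, 1.0]] [[0.7433478308147743, 0.6688989283879816, -0.002868104666815068], [0.45803837128750036, -0.5121337848254042, -0.7265809224502807], [-0.48747805371243524, 0.5387886506245436, -0.6870749137517098]] [-0.4267384966119817, -0.17604448780420673, 1.539354879760519]
top [[396.50180216161897, 0.0, 313.75795710111225], [0.0, 396.50180216161897, 198.81543845156588], [0.0, 0.0, 1.0]] [[-1.335275721897191e-05, -0.9999978681968185, 0.002064805928609998], [-0.9970046516390817, -0.0001463826794577897, -0.07734147129544973], [0.07734160867047957, -0.0020596538374452965, -0.9970025242667806]] [-0.014747106878104436, 0.5757945178074116, 1.213449811467159]
```

View pics/scene0.png

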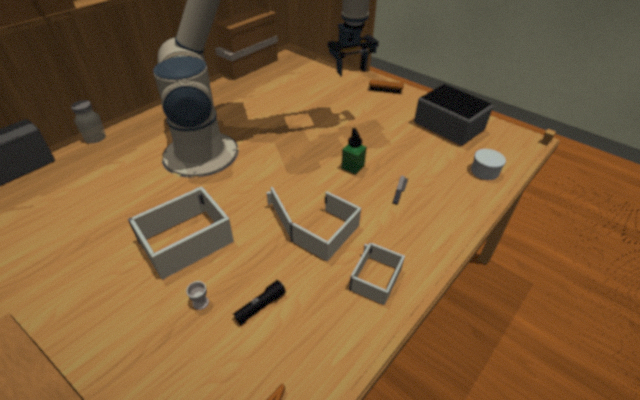

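View pics/top0.png

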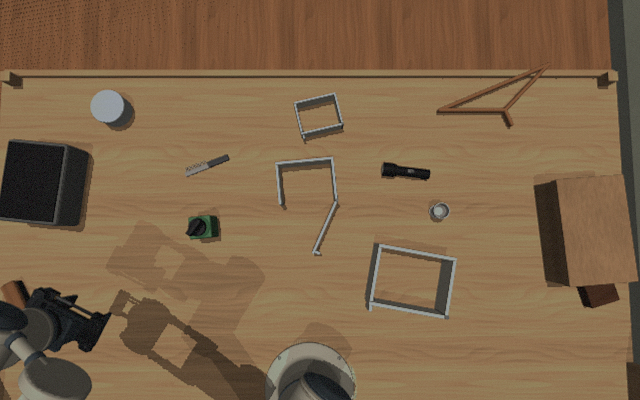

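In the top view there are three white cabinets: a small closed one at (319,116), a middle one with an open door at (307,190), and a large closed one at (412,280). The bottle is at (202,227), the comb at (207,165), the flashlight at (405,171) and the egg cup at (440,211). I'll enlarge and measure.

```bash
cat > h.py <<'E'
from station import *
import cv2,numpy as np
def crop(n,x0,y0,w,h,f,name,c=None):
    c=c or capture(n); im=c["image"][y0:y0+h,x0:x0+w,::-1]
    im=cv2.resize(im,None,fx=f,fy=f,interpolation=cv2.INTER_CUBIC)
    for k in range(0,w,10):
        cv2.line(im,(k*f,0),(k*f,6 if k%50 else 14),(0,0,255),1)
        if k%20==0: cv2.putText(im,str(x0+k),(k*f,22),0,.35,(0,0,255),1)
    for k in range(0,h,10):
        cv2.line(im,(0,k*f),(6,k*f),(0,0,255),1)
        if k%20==0: cv2.putText(im,str(y0+k),(8,k*f+4),0,.35,(0,0,255),1)
    cv2.imwrite("pics/"+name,im); return c
def w(c,u,v,z):
    "world point at height z"
    d=c["R"].T@np.linalg.solve(c["mtx"],[u,v,1.]); o=-c["R"].T@c["t"]
    return o+d*(z-o[2])/d[2]
def p(c,X):
    q=c["mtx"]@(c["R"]@np.array(X)+c["t"]); return q[:2]/q[2]
E
python3 - <<'E'
from h import *
c=crop("top",260,140,100,125,6,"tc.png".replace("tc","tc1"))
crop("top",170,200,60,50,12,"tb1.png",c)
c=crop("scene",320,110,70,80,7,"sb1.png")
crop("scene",255,175,120,90,6,"sc1.png",c)
E
```

```text
(no output)
```

View pics/tc1.png

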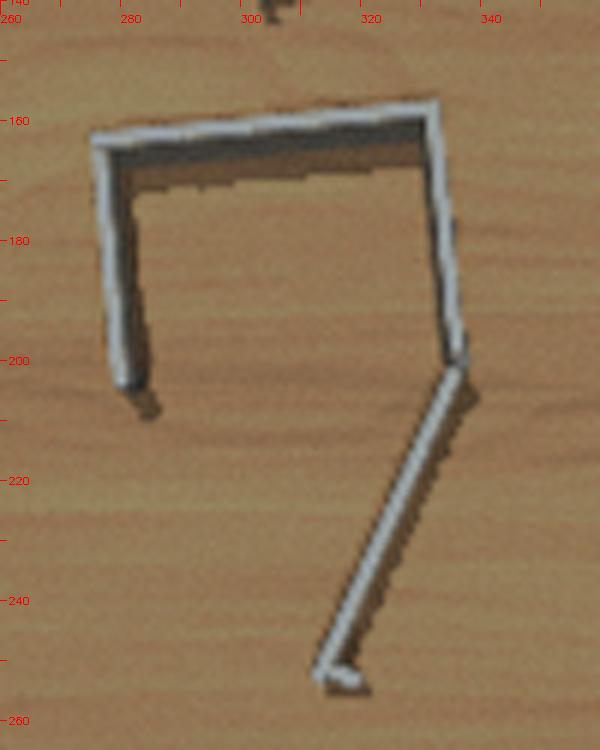

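View pics/tb1.png

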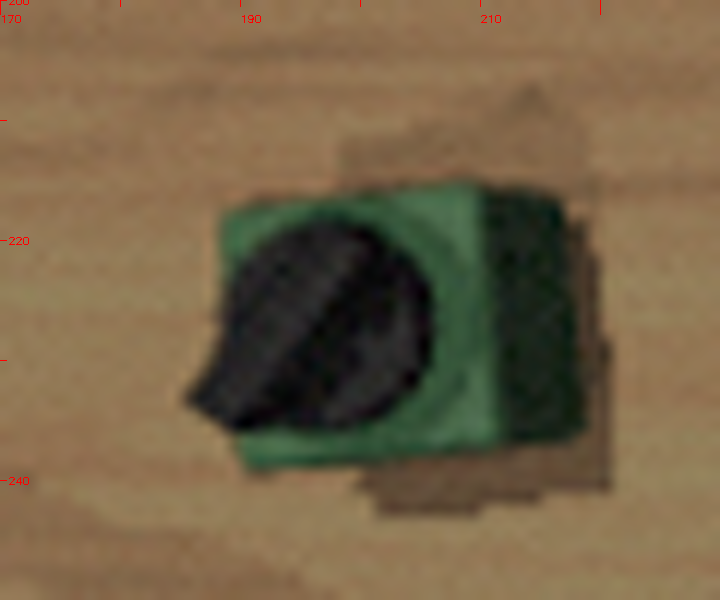

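View pics/sb1.png

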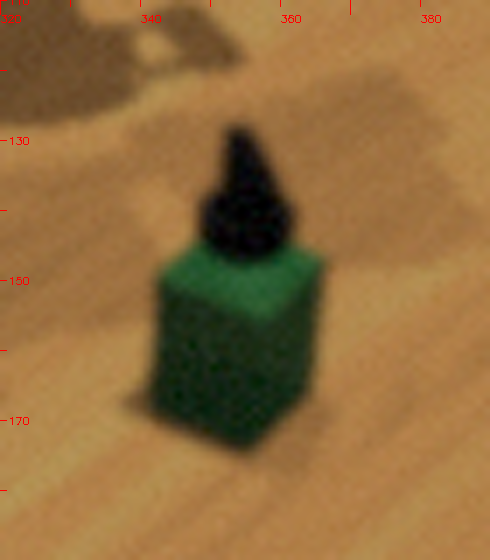

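View pics/sc1.png

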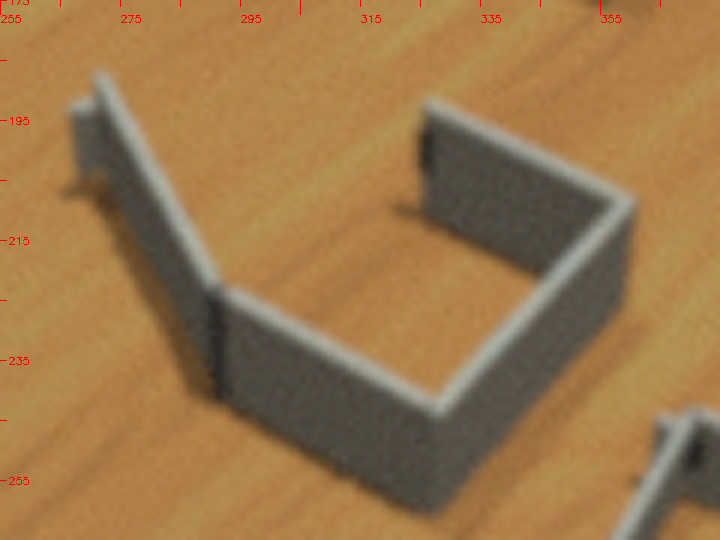

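```bash
cat > fit.py <<'E'
from h import *
from scipy.optimize import least_squares
ct,cs=capture("top"),capture("scene")
f=lambda x0,y0,k,a,b:((a+.5)/k-.5+x0,(b+.5)/k-.5+y0)
T=lambda a,b:f(260,140,6,a,b); S=lambda a,b:f(255,175,6,a,b)
# outer top corners, cabinet frame
BL=(.068,.088,.08);BR=(.068,-.088,.08);FL=(-.060,.088,.08)
obs=[(ct,BL,T(92,134)),(ct,BR,T(438,101)),(ct,FL,T(112,388)),
     (cs,BL,S(636,200)),(cs,BR,S(436,414))]
for nm,(a,b) in dict(BL=(92,134),BR=(438,101),FL=(112,388),ILback=(110,150)).items(): print(nm,w(ct,*T(a,b),.08).round(4))
def P(q,X):
    c,s=np.cos(q[2]),np.sin(q[2]);return [q[0]+c*X[0]-s*X[1],q[1]+s*X[0]+c*X[1],X[2]]
r=least_squares(lambda q:np.concatenate([p(c,P(q,X))-o for c,X,o in obs]),[.55,0,0])
q=r.x;print("cab",q.round(4),"deg",np.degrees(q[2]),"res",r.fun.round(2))
for X in [(-.065,-.084,.08),(.06,.08,.0),(.06,.08,.08),(-.06,.08,.08)]:print(X,np.round(P(q,X),4),p(ct,P(q,X)).round(1),p(cs,P(q,X)).round(1))
# bottle
TB=lambda a,b:f(170,200,12,a,b);SB=lambda a,b:f(320,110,7,a,b)
h=.033
ob=[(ct,(h,h,.09),TB(222,212)),(ct,(-h,h,.09),TB(248,470)),(ct,(-h,-h,.09),TB(505,442)),(ct,(h,-h,.09),TB(480,184)),(ct,(-h,-h,0),TB(582,436)),
 (cs,(h,h,.09),SB(325,262)),(cs,(h,-h,.09),SB(265,320)),(cs,(-h,-h,.09),SB(158,272)),(cs,(h,-h,0),SB(243,450))]
r=least_squares(lambda q:np.concatenate([p(c,P(q,X))-o for c,X,o in ob]),[.5,.3,0])
b=r.x;print("bot",b.round(4),np.degrees(b[2]),r.fun.round(2))
# bar ends at z .156
for e in [(188,400),(240,432),(330,216),(388,240)]: print(w(ct,*TB(*e),.156).round(4))
a,d=w(ct,*TB(210,418),.156),w(ct,*TB(360,226),.156);print("bar",(a+d)/2,np.linalg.norm(a-d),np.degrees(np.arctan2(*(d-a)[1::-1])))
# door tip
t=w(ct,*T(316,680),.078);print("doortip",t, "hinge",P(q,(-.065,-.084,.08)))
E
python3 fit.py
```

```text
BL [0.682  0.1016 0.08  ]
BR [ 0.6987 -0.071   0.08  ]
FL [0.5551 0.0908 0.08  ]
ILback [0.674  0.0926 0.08  ]
cab [0.6231 0.0086 0.0939] deg 5.378930304826632 res [-0.32 -0.16  0.56 -0.09  0.06  0.02  0.1  -0.5  -0.07 -0.05]
(-0.065, -0.084, 0.08) [ 0.5662 -0.0811  0.08  ] [336.2 200.5] [290.4 221.8]
(0.06, 0.08, 0.0) [0.6753 0.0939 0.    ] [279.7 168.3] [355.1 225.9]
(0.06, 0.08, 0.08) [0.6753 0.0939 0.08  ] [277.5 164.1] [357.  207.8]
(-0.06, 0.08, 0.08) [0.5558 0.0826 0.08  ] [281. 204.] [324.4 191.8]
bot [0.4886 0.3198 0.1043] 5.978246195603702 [-0.65 -0.55 -1.01  0.43  0.1   0.4   0.29 -0.56  0.96  0.38  0.72 -0.97
 -0.43 -0.05 -1.29  0.12  0.82  1.46]
[0.4711 0.3401 0.156 ]
[0.4638 0.328  0.156 ]
[0.5134 0.3085 0.156 ]
[0.5079 0.295  0.156 ]
bar [0.4890667  0.31825418 0.156     ] 0.05534935016319785 -37.20393489578164
doortip [ 0.41168922 -0.01015122  0.078     ] hinge [np.float64(0.566230066466717), np.float64(-0.0811396382665133), 0.08]
```

The back wall measures about 173 mm outside (176 expected), so the middle cabinet at (307,190) is the one meant. Its door is about 60° open. The bar is 55 mm long at a yaw of -37° in the world frame. Next I compute the move to above the bar.

```bash
cat >> h.py <<'E'
def to(x,y,z,yawdeg):
    s=observe();yw=s["tcp_rot"][2];d=np.array([x,y,z])-s["eef_pos"]
    tx=np.array([np.cos(yw),np.sin(yw),0]);ty=np.array([np.sin(yw),-np.cos(yw),0])
    tw=(np.degrees(yw)-yawdeg+180)%360-180
    print("rows",np.round([1e3*d@tx,1e3*d@ty,-1e3*d[2],tw],1))
def st():
    s=observe();print("t%.2f"%s["time_s"],s["eef_pos"].round(4),np.degrees(s["tcp_rot"]).round(2),"F",s["ft_force"].round(1),"M",s["wrist_torque"].round(2),"op",round(s["opening"],4),"j",s["joints"].round(2))
E
python3 -c "
from h import *
to(.489,.319,.214,52.9);to(.489,.319,.126,52.9)"
```

```text
rows [-122.6  297.7   -0.3   10.9]
rows [-122.6  297.7   87.7   10.9]
```

```bash
python3 -m pendant '[[-20,50,0,3,-1],[-40,100,0,6,-1],[-61,150,0,9,-1],[-82,200,0,11,-1],[-102,250,0,11,-1],[-122.5,297.5,0,11,-1],[-122.5,297.5,0,11,-1],[-122.5,297.5,0,11,-1]]'; python3 - <<'E'
from h import *
st()
c=crop("top",160,195,80,60,9,"tb2.png")
c=crop("scene",320,90,70,90,6,"sb2.png")
to(.489,.319,.126,52.9)
E
```

```text
time_s: 1.3
eef_pos: [0.4888, 0.3193, 0.2139]
tcp_rot: [-3.141, 0.0, 0.92]
ft_force: [-0.1, 0.4, -0.3]
opening: 0.0913
t1.30 [0.4888 0.3193 0.2139] [-1.7998e+02  1.0000e-02  5.2740e+01] F [-0.1  0.4 -0.3] M [ 0.01  0.01 -0.04] op 0.0913 j [ 0.48  0.44  1.45  0.    1.26 -0.44]
rows [-0.4  1.2 87.9 -0.1]
```

View pics/sb2.png

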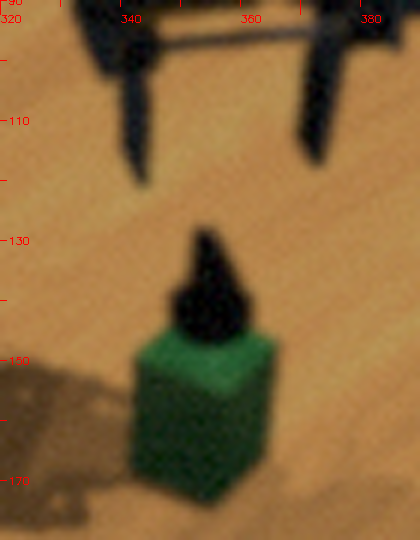

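View pics/tb2.png

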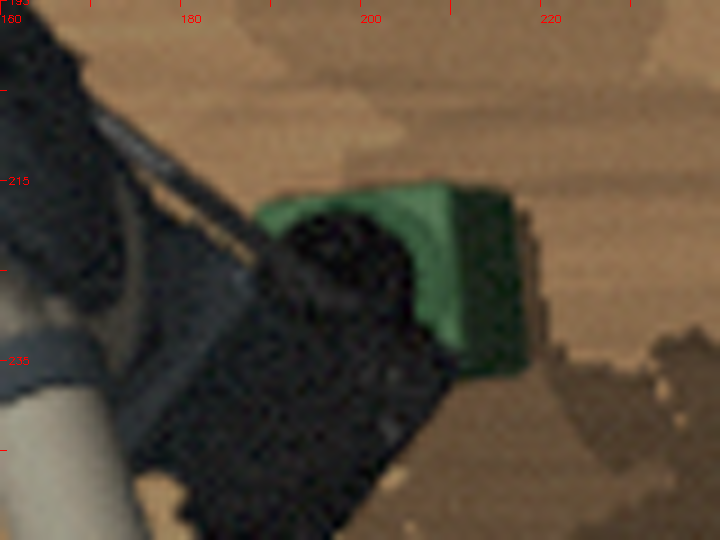

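In the scene crop the fingertips at (342,120) and (372,117) straddle the bar, which is seen end-on at (353,128). I'll go down and close.

```bash
python3 -m pendant '[[0,1,30,0,-1],[0,1,60,0,-1],[0,1,80,0,-1],[0,1,87,0,-1],[0,1,87,0,0],[0,1,87,0,1],[0,1,87,0,1],[0,1,87,0,1],[0,1,87,0,1],[0,1,87,0,1]]'; python3 -c "
from h import *
st()"
```

```text
time_s: 2.65
eef_pos: [0.4898, 0.3186, 0.127]
tcp_rot: [3.142, -0.0, 0.921]
ft_force: [-0.3, 0.9, -0.0]
opening: 0.0339
t2.65 [0.4898 0.3186 0.127 ] [180.    -0.    52.77] F [-0.3  0.9 -0. ] M [0.   0.02 0.03] op 0.0339 j [ 0.47  0.53  1.55  0.    1.06 -0.45]
```

```bash
python3 -m pendant '[[0,0,0,0,1],[0,0,0,0,1],[0,0,0,0,1],[0,0,0,0,1],[0,0,0,0,1]]'; python3 -c "
from h import *
st()"
```

```text
time_s: 3.28
eef_pos: [0.4897, 0.3187, 0.1268]
tcp_rot: [-3.142, 0.0, 0.921]
ft_force: [1.7, 0.8, -2.9]
opening: 0.0157
t3.27 [0.4897 0.3187 0.1268] [-1.800e+02  1.000e-02  5.277e+01] F [ 1.7  0.8 -2.9] M [ 0.17 -0.08  0.01] op 0.0157 j [ 0.47  0.53  1.55  0.    1.06 -0.45]
```

Gripped at 15.7 mm, against a 16 mm bar. Lifting.

```bash
python3 -m pendant '[[0,0,-10,0,1],[0,0,-30,0,1],[0,0,-60,0,1],[0,0,-90,0,1],[0,0,-110,0,1],[0,0,-118,0,1],[0,0,-118,0,1]]'; python3 - <<'E'
from h import *
st(); to(.6383,.0492,.245,52.77)
crop("scene",320,60,80,120,5,"sb3.png")
crop("top",160,190,90,70,8,"tb3.png")
E
```

```text
time_s: 4.15
eef_pos: [0.4897, 0.3186, 0.245]
tcp_rot: [3.141, -0.0, 0.921]
ft_force: [-0.5, 0.4, -7.2]
opening: 0.0157
t4.15 [0.4897 0.3186 0.245 ] [ 1.7999e+02 -1.0000e-02  5.2770e+01] F [-0.5  0.4 -7.2] M [ 0.   -0.02  0.02] op 0.0157 j [ 0.47  0.41  1.41 -0.    1.33 -0.45]
rows [-124.6  281.3    0.    -0. ]
```

View pics/sb3.png

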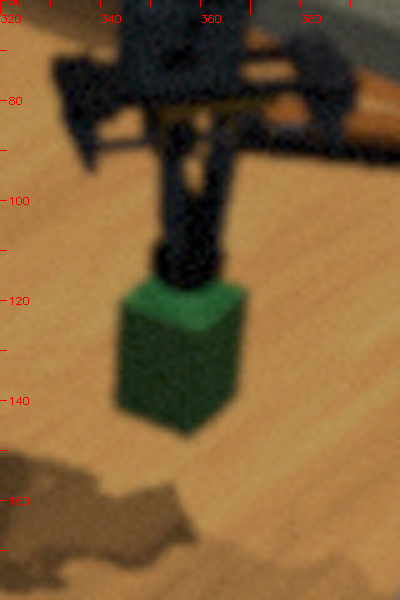

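View pics/tb3.png

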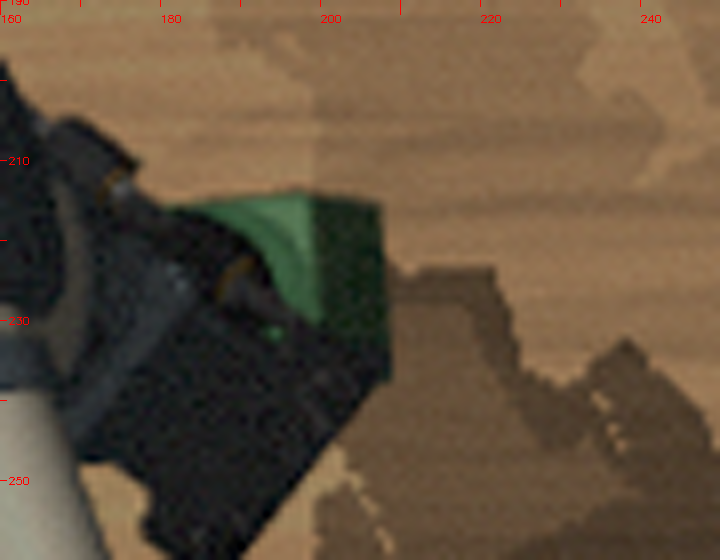

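The bottle hangs upright and clear at (355,125) in the scene view. Moving it over the cabinet.

```bash
python3 -m pendant '[[-6,14,0,0,1],[-20,45,0,0,1],[-38,86,0,0,1],[-57,129,0,0,1],[-76,172,0,0,1],[-95,214,0,0,1],[-110,249,0,0,1],[-120,271,0,0,1],[-124.5,281.5,0,0,1],[-124.5,281.5,0,0,1],[-124.5,281.5,0,0,1]]'; python3 - <<'E'
from h import *
st(); to(.6383,.0492,.127,52.77)
crop("scene",255,130,130,130,4,"sb4.png")
crop("top",250,140,110,90,7,"tb4.png")
E
```

```text
time_s: 5.62
eef_pos: [0.638, 0.0503, 0.2449]
tcp_rot: [-3.141, -0.0, 0.922]
ft_force: [-0.1, -0.1, -6.3]
opening: 0.0156
t5.62 [0.638  0.0503 0.2449] [-179.97   -0.     52.83] F [-0.1 -0.1 -6.3] M [-0.19 -0.06 -0.01] op 0.0156 j [-0.01  0.49  1.26  0.    1.39 -0.94]
rows [-7.000e-01  9.000e-01  1.179e+02  1.000e-01]
```

View pics/sb4.png

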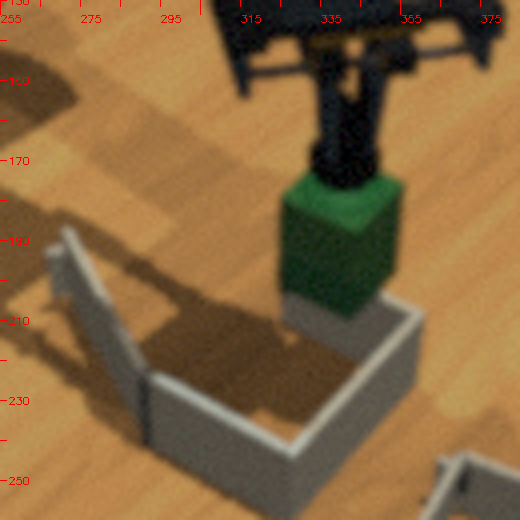

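View pics/tb4.png

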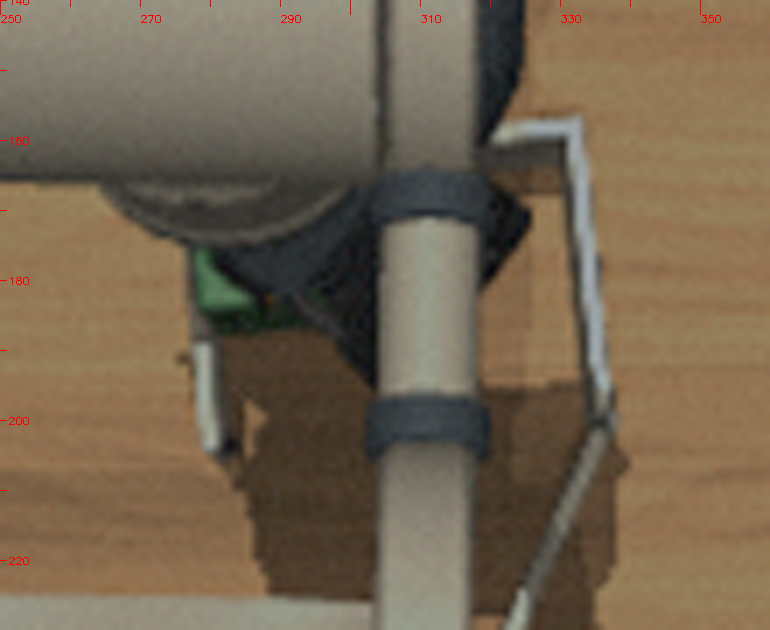

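```bash
python3 - <<'E'
from h import *
from scipy.optimize import least_squares
cs=capture("scene");h=.033;S=lambda a,b:((a+.5)/4-.5+255,(b+.5)/4-.5+130)
def P(q,X):
    c,s=np.cos(q[2]),np.sin(q[2]);return [q[0]+c*X[0]-s*X[1],q[1]+s*X[0]+c*X[1],X[2]+.118]
ob=[((h,h,.09),S(403,184)),((h,-h,.09),S(357,235)),((-h,-h,.09),S(282,195)),((h,-h,0),S(347,319)),((h,h,0),S(394,275))]
r=least_squares(lambda q:np.concatenate([p(cs,P(q,X))-o for X,o in ob]),[.64,.05,.1]);print(r.x,np.degrees(r.x[2]),r.fun.round(1))
E
```

```text
[0.63610335 0.05103492 0.11001217] 6.303233053745024 [ 0.8 -0.9 -0.3 -0.8 -1.8 -0.1  0.5  1.7  0.8 -0.2]
```

The bottle agrees with the TCP to within 2 mm and has about 7–8 mm of clearance. Lowering it.

```bash
python3 -m pendant '[[-0.5,0.5,12,0,1],[-0.5,0.5,35,0,1],[-0.5,0.5,60,0,1],[-0.5,0.5,85,0,1],[-0.5,0.5,105,0,1],[-0.5,0.5,114,0,1],[-0.5,0.5,117,0,1],[-0.5,0.5,117.5,0,1],[-0.5,0.5,117.5,0,1]]'; python3 - <<'E'
from h import *
st()
crop("scene",255,150,130,110,6,"sb5.png")
E
```

```text
time_s: 6.9
eef_pos: [0.639, 0.0485, 0.1281]
tcp_rot: [3.141, -0.001, 0.921]
ft_force: [0.2, 0.3, -5.2]
opening: 0.0159
t6.90 [0.639  0.0485 0.1281] [ 1.7995e+02 -4.0000e-02  5.2770e+01] F [ 0.2  0.3 -5.2] M [0.01 0.01 0.02] op 0.0159 j [-0.02  0.6   1.4  -0.    1.14 -0.94]
```

View pics/sb5.png

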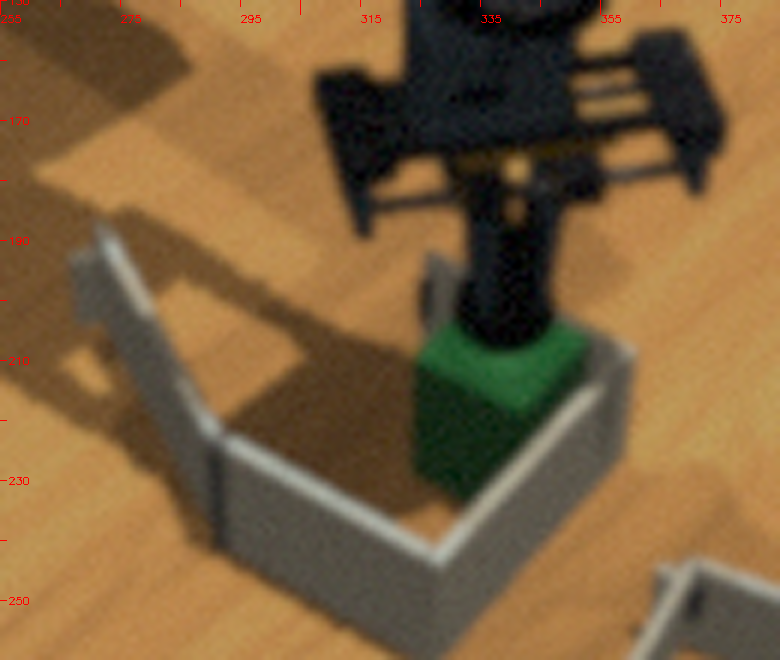

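```bash
python3 -m pendant '[[0,0,1.2,0,1],[0,0,1.2,0,1],[2,0,1.2,0,1],[4.5,0.2,1.2,0,1],[7,0.3,1.2,0,1],[7,0.3,1.2,0,1]]'; python3 -c "
from h import *
st()"
```

```text
time_s: 7.7
eef_pos: [0.6437, 0.0539, 0.1267]
tcp_rot: [3.14, -0.001, 0.921]
ft_force: [-1.4, -1.3, 6.7]
opening: 0.016
t7.70 [0.6437 0.0539 0.1267] [ 1.7993e+02 -3.0000e-02  5.2780e+01] F [-1.4 -1.3  6.7] M [-0.38  0.23 -0.04] op 0.016 j [-0.01  0.61  1.39 -0.    1.14 -0.93]
```

```bash
python3 -m pendant '[[0.7,0.7,-0.3,0,1],[1.4,1.5,-0.3,0,1],[1.4,1.5,-0.3,0,1]]'; python3 -c "
from h import *
st()"; python3 -m pendant '[[0.7,0.7,0,0,1],[1.4,1.5,0,0,1],[1.4,1.5,0,0,1]]'; python3 -c "
from h import *
st()"
```

```text
time_s: 8.07
eef_pos: [0.6448, 0.0541, 0.1269]
tcp_rot: [-3.141, 0.001, 0.921]
ft_force: [-6.0, -2.2, 9.5]
opening: 0.0159
t8.07 [0.6448 0.0541 0.1269] [-1.7998e+02  3.0000e-02  5.2770e+01] F [-6.  -2.2  9.5] M [-0.51  1.39 -0.02] op 0.0159 j [-0.01  0.61  1.38 -0.    1.15 -0.93]
time_s: 8.45
eef_pos: [0.647, 0.0544, 0.1269]
tcp_rot: [-3.141, 0.0, 0.921]
ft_force: [-5.3, -0.7, 9.4]
opening: 0.016
t8.45 [0.647  0.0544 0.1269] [-1.7998e+02  1.0000e-02  5.2770e+01] F [-5.3 -0.7  9.4] M [-0.25  1.32  0.01] op 0.016 j [-0.01  0.61  1.38  0.    1.15 -0.93]
```

```bash
python3 - <<'E'
from h import *
crop("scene",310,180,60,75,10,"sb6.png")
E
```

```text
(no output)
```

View pics/sb6.png

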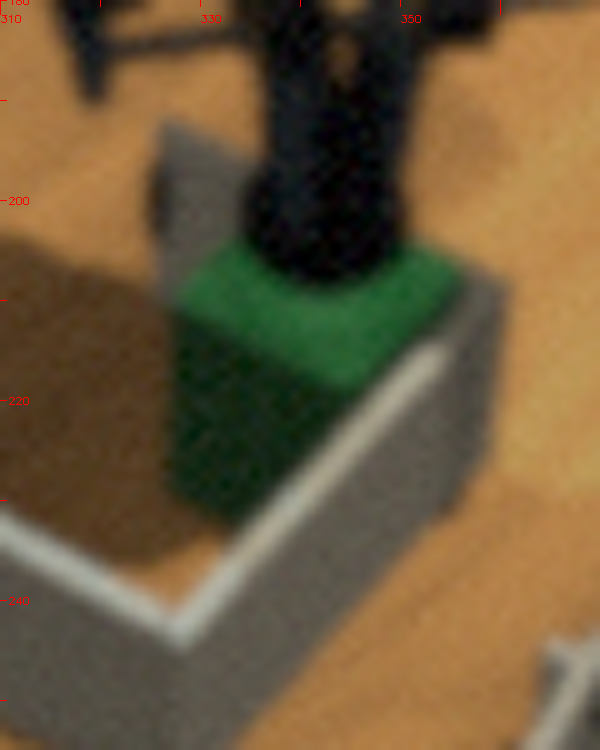

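```bash
python3 -m pendant '[[0.7,-0.7,0,0,1],[1.4,-1.4,0,0,1],[1.4,-1.4,0,0,1]]'; python3 -c "
from h import *
st()"; python3 -m pendant '[[0.7,-0.7,0,0,1],[1.4,-1.4,0,0,1],[1.4,-1.4,0,0,1]]'; python3 -c "
from h import *
st()"
```

```text
time_s: 8.88
eef_pos: [0.6473, 0.056, 0.1268]
tcp_rot: [3.141, -0.0, 0.921]
ft_force: [-2.0, -4.5, 6.3]
opening: 0.0158
t8.88 [0.6473 0.056  0.1268] [ 1.7994e+02 -1.0000e-02  5.2770e+01] F [-2.  -4.5  6.3] M [-0.94  0.34  0.02] op 0.0158 j [-0.01  0.61  1.38 -0.    1.15 -0.93]
time_s: 9.25
eef_pos: [0.6473, 0.0572, 0.1268]
tcp_rot: [3.14, 0.001, 0.921]
ft_force: [-0.2, -10.8, 5.4]
opening: 0.0159
t9.25 [0.6473 0.0572 0.1268] [1.7989e+02 4.0000e-02 5.2770e+01] F [ -0.2 -10.8   5.4] M [-2.24  0.1   0.04] op 0.0159 j [-0.    0.61  1.38 -0.    1.15 -0.92]
```

```bash
python3 -m pendant '[[0.7,0.7,0,0,1],[1.4,1.5,0,0,1],[1.4,1.5,0,0,1]]'; python3 -c "
from h import *
st()"; python3 -m pendant '[[0.4,0.4,0,0,1],[0.7,0.7,0,0,1],[0.7,0.7,0,0,1]]'; python3 -c "
from h import *
st()"
```

```text
time_s: 9.62
eef_pos: [0.6483, 0.0573, 0.1269]
tcp_rot: [3.141, 0.002, 0.921]
ft_force: [-7.2, -11.1, 11.5]
opening: 0.016
t9.62 [0.6483 0.0573 0.1269] [1.7998e+02 1.2000e-01 5.2770e+01] F [ -7.2 -11.1  11.5] M [-2.39  1.58  0.01] op 0.016 j [-0.    0.62  1.37 -0.    1.15 -0.92]
time_s: 10.0
eef_pos: [0.6488, 0.0573, 0.1269]
tcp_rot: [-3.142, 0.003, 0.921]
ft_force: [-9.4, -11.3, 15.4]
opening: 0.0157
t10.00 [0.6488 0.0573 0.1269] [-1.7999e+02  1.5000e-01  5.2770e+01] F [ -9.4 -11.3  15.4] M [-2.52  2.19  0.04] op 0.0157 j [-0.    0.62  1.37 -0.    1.16 -0.92]
```

Contact on both walls (Fx about -9, Fy about -11). I'll ease x slightly to limit tilt, then turn clockwise while watching the torque.

```bash
python3 -m pendant '[[-0.5,-0.5,0,0,1],[-0.5,-0.5,0,0,1],[-0.5,-0.5,0,3,1],[-0.5,-0.5,0,6,1],[-0.5,-0.5,0,10,1],[-0.5,-0.5,0,15,1],[-0.5,-0.5,0,20,1]]'; python3 - <<'E'
from h import *
st()
crop("scene",310,180,60,75,10,"sb7.png")
E
```

```text
time_s: 10.88
eef_pos: [0.6483, 0.057, 0.1269]
tcp_rot: [3.14, 0.002, 0.569]
ft_force: [-10.0, -13.6, 14.6]
opening: 0.0157
t10.88 [0.6483 0.057  0.1269] [1.7993e+02 1.4000e-01 3.2610e+01] F [-10.  -13.6  14.6] M [-2.99  2.12  0.08] op 0.0157 j [-0.    0.62  1.37 -0.    1.15 -0.57]
```

View pics/sb7.png

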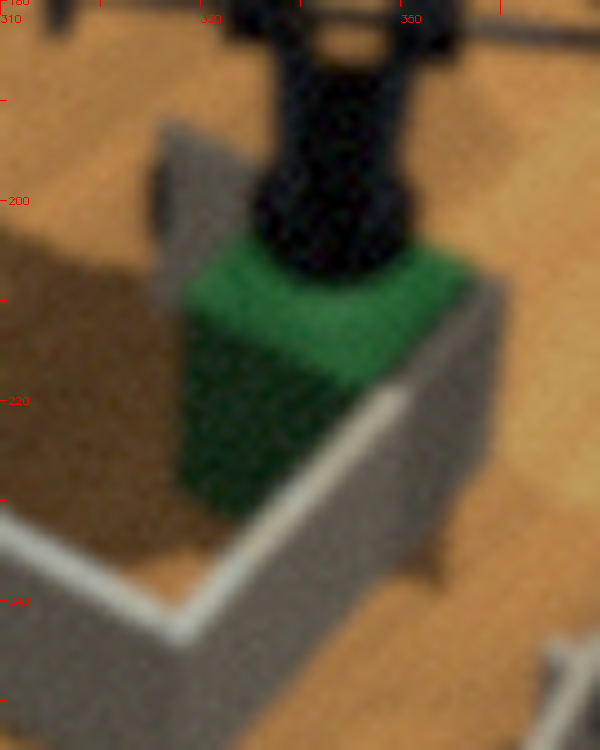

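The bottle stays put while the cap turns (Mz about 0.08). Continuing.

```bash
python3 -m pendant '[[0,0,0,5,1],[0,0,0,10,1],[0,0,0,15,1],[0,0,0,20,1]]'; python3 -c "
from h import *
st()";  python3 -m pendant '[[0,0,0,5,1],[0,0,0,10,1],[0,0,0,15,1]]'; python3 -c "
from h import *
st()"
```

```text
time_s: 11.42
eef_pos: [0.6478, 0.0569, 0.1268]
tcp_rot: [3.14, 0.003, 0.22]
ft_force: [-11.4, -13.5, 16.1]
opening: 0.0156
t11.43 [0.6478 0.0569 0.1268] [1.7989e+02 1.7000e-01 1.2600e+01] F [-11.4 -13.5  16.1] M [-3.13  2.63  0.1 ] op 0.0156 j [-0.    0.62  1.37 -0.    1.15 -0.22]
time_s: 11.8
eef_pos: [0.6474, 0.057, 0.1268]
tcp_rot: [3.139, 0.003, -0.042]
ft_force: [-13.1, -14.0, 16.9]
opening: 0.0155
t11.80 [0.6474 0.057  0.1268] [ 1.7986e+02  1.7000e-01 -2.3900e+00] F [-13.1 -14.   16.9] M [-2.9   3.03  0.28] op 0.0155 j [-0.    0.62  1.37 -0.    1.16  0.04]
```

```bash
python3 -m pendant '[[0,0,0,3,1],[0,0,0,6,1],[0,0,0,9,1]]'; python3 -c "
from h import *
st()";  python3 -m pendant '[[0,0,0,3,1],[0,0,0,6,1],[0,0,0,9,1]]'; python3 - <<'E'
from h import *
st()
crop("scene",310,180,60,75,10,"sb8.png")
E
```

```text
time_s: 12.18
eef_pos: [0.6473, 0.0572, 0.1268]
tcp_rot: [3.139, 0.003, -0.198]
ft_force: [-14.8, -12.7, 17.7]
opening: 0.0159
t12.18 [0.6473 0.0572 0.1268] [ 1.7984e+02  1.6000e-01 -1.1320e+01] F [-14.8 -12.7  17.7] M [-2.66  3.11  0.27] op 0.0159 j [-0.    0.62  1.37 -0.    1.16  0.2 ]
time_s: 12.55
eef_pos: [0.6471, 0.0573, 0.1267]
tcp_rot: [3.138, 0.003, -0.355]
ft_force: [-14.8, -11.9, 17.7]
opening: 0.0157
t12.55 [0.6471 0.0573 0.1267] [ 1.7982e+02  1.6000e-01 -2.0320e+01] F [-14.8 -11.9  17.7] M [-2.44  3.26  0.24] op 0.0157 j [-0.    0.62  1.37 -0.    1.16  0.35]
```

View pics/sb8.png

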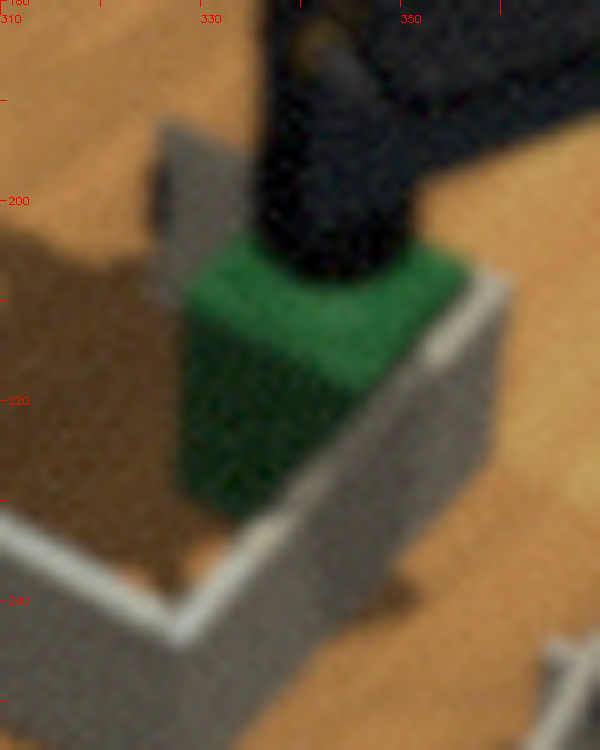

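The bottle hasn't moved, and the torque is level at 0.25 N·m, so the ratchet is slipping. I'll turn far enough further to cover even the loosest possible start (86°) plus one click.

```bash
python3 -m pendant '[[0,0,0,3,1],[0,0,0,6,1],[0,0,0,10,1],[0,0,0,15,1]]'; python3 -c "
from h import *
st()";  python3 -m pendant '[[0,0,0,4,1],[0,0,0,8,1],[0,0,0,12,1],[0,0,0,16,1]]'; python3 -c "
from h import *
st()";python3 -m pendant '[[0,0,0,4,1],[0,0,0,8,1],[0,0,0,12,1],[0,0,0,16,1]]'; python3 - <<'E'
from h import *
st()
crop("scene",310,180,60,75,10,"sb9.png")
E
```

```text
time_s: 13.1
eef_pos: [0.6469, 0.0575, 0.1267]
tcp_rot: [3.138, 0.002, -0.617]
ft_force: [-16.3, -9.2, 18.2]
opening: 0.0161
t13.10 [0.6469 0.0575 0.1267] [ 1.7979e+02  1.3000e-01 -3.5370e+01] F [-16.3  -9.2  18.2] M [-2.04  3.37  0.26] op 0.0161 j [-0.    0.62  1.37 -0.    1.16  0.62]
time_s: 13.6
eef_pos: [0.6469, 0.0578, 0.1267]
tcp_rot: [3.138, 0.002, -0.896]
ft_force: [-16.6, -9.0, 18.6]
opening: 0.016
t13.60 [0.6469 0.0578 0.1267] [ 1.7977e+02  9.0000e-02 -5.1350e+01] F [-16.6  -9.   18.6] M [-1.7   3.33  0.27] op 0.016 j [-0.    0.62  1.37 -0.    1.16  0.89]
time_s: 14.1
eef_pos: [0.6467, 0.058, 0.1267]
tcp_rot: [3.137, 0.001, -1.175]
ft_force: [-17.6, -7.5, 17.6]
opening: 0.0163
t14.10 [0.6467 0.058  0.1267] [ 1.7975e+02  4.0000e-02 -6.7340e+01] F [-17.6  -7.5  17.6] M [-1.41  3.48  0.28] op 0.0163 j [-0.    0.62  1.37 -0.    1.16  1.17]
```

View pics/sb9.png

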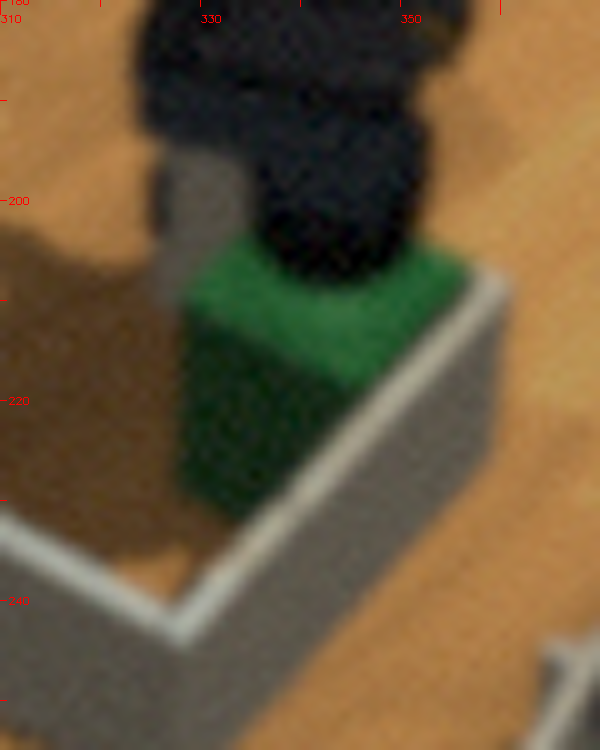

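The cap has been turned 120° in total, with about 65° of that at the plateau torque. Easing the side load before I release.

```bash
python3 -m pendant '[[-0.3,1,-0.3,0,1],[0,1.6,-0.6,0,1],[0,1.6,-0.6,0,1]]'; python3 -c "
from h import *
st()"
```

```text
time_s: 14.52
eef_pos: [0.6465, 0.0578, 0.1268]
tcp_rot: [3.14, 0.001, -1.173]
ft_force: [-7.1, -3.5, 5.5]
opening: 0.0158
t14.53 [0.6465 0.0578 0.1268] [ 1.7989e+02  4.0000e-02 -6.7230e+01] F [-7.1 -3.5  5.5] M [-0.69  1.46 -0.09] op 0.0158 j [-0.    0.61  1.38 -0.    1.15  1.17]
```

```bash
python3 -m pendant '[[-0.3,-0.5,0,0,1],[-0.3,-0.5,0,3,1],[-0.3,-0.5,0,6,1],[-0.3,-0.5,0,6,1]]'; python3 -c "
from h import *
st()"; python3 -m pendant '[[0,0,0,0,0.6],[0,0,0,0,0.2],[0,0,0,0,-0.2],[0,0,0,0,-0.6]]'; python3 - <<'E'
from h import *
st()
crop("scene",310,180,60,75,10,"sb10.png")
E
```

```text
time_s: 15.02
eef_pos: [0.6465, 0.058, 0.1268]
tcp_rot: [3.139, 0.0, -1.279]
ft_force: [-8.7, -5.8, 7.1]
opening: 0.0159
t15.03 [0.6465 0.058  0.1268] [ 1.7983e+02  1.0000e-02 -7.3280e+01] F [-8.7 -5.8  7.1] M [-1.15  1.88 -0.02] op 0.0159 j [-0.    0.62  1.38 -0.    1.15  1.28]
time_s: 15.52
eef_pos: [0.648, 0.0584, 0.1271]
tcp_rot: [-3.141, 0.0, -1.278]
ft_force: [-1.8, 1.0, -0.2]
opening: 0.0459
t15.53 [0.648  0.0584 0.1271] [-179.99    0.    -73.23] F [-1.8  1.  -0.2] M [-0.08  0.19  0.03] op 0.0459 j [-0.    0.62  1.37  0.    1.15  1.28]
```

View pics/sb10.png

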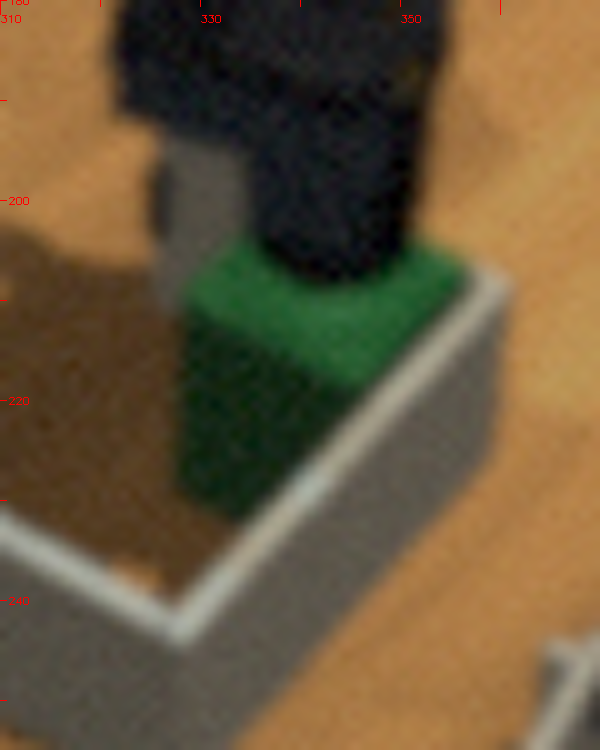

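The torque didn't climb back during that last 6°, which is ambiguous. I'll regrip, press harder into the corner, and check the plateau again, this time releasing under load.

```bash
python3 -m pendant '[[0,0,0,0,1],[0,0,0,0,1],[0,0,0,0,1],[0,0,0,0,1],[0,0,0,0,1],[-0.6,-1.2,0,0,1],[-1.1,-2.3,0,0,1],[-1.1,-2.3,0,0,1]]'; python3 -c "
from h import *
st()"; python3 -m pendant '[[0,0,0,2,1],[0,0,0,4,1],[0,0,0,6,1]]'; python3 -c "
from h import *
st()"; python3 -m pendant '[[0,0,0,2,1],[0,0,0,4,1],[0,0,0,6,1]]'; python3 -c "
from h import *
st()"
```

```text
time_s: 16.58
eef_pos: [0.649, 0.0589, 0.1272]
tcp_rot: [3.139, -0.001, -1.278]
ft_force: [-5.9, -10.1, 6.3]
opening: 0.0158
t16.57 [0.649  0.0589 0.1272] [ 1.7987e+02 -8.0000e-02 -7.3230e+01] F [ -5.9 -10.1   6.3] M [-1.99  1.51  0.  ] op 0.0158 j [-0.    0.62  1.37 -0.    1.16  1.28]
time_s: 16.95
eef_pos: [0.649, 0.0588, 0.1272]
tcp_rot: [3.14, -0.002, -1.384]
ft_force: [-6.9, -10.3, 6.3]
opening: 0.0161
t16.95 [0.649  0.0588 0.1272] [ 1.7989e+02 -1.0000e-01 -7.9280e+01] F [ -6.9 -10.3   6.3] M [-2.22  1.44  0.21] op 0.0161 j [-0.    0.62  1.37 -0.    1.16  1.38]
time_s: 17.32
eef_pos: [0.649, 0.0586, 0.1272]
tcp_rot: [3.14, -0.002, -1.489]
ft_force: [-6.8, -12.1, 6.4]
opening: 0.016
t17.32 [0.649  0.0586 0.1272] [ 1.799e+02 -1.300e-01 -8.529e+01] F [ -6.8 -12.1   6.4] M [-2.48  1.42  0.27] op 0.016 j [-0.    0.62  1.37 -0.    1.16  1.49]
```

Within 6° the torque is back at 0.21, then 0.27. I'll turn one more click and release under load.

```bash
python3 -m pendant '[[0,0,0,4,1],[0,0,0,8,1],[0,0,0,12,1],[0,0,0,16,1],[0,0,0,20,1],[0,0,0,24,1]]'; python3 -c "
from h import *
st()"; python3 -m pendant '[[0,0,0,0,0.6],[0,0,0,0,0],[0,0,0,0,-1],[0,0,0,0,-1],[0,0,0,0,-1],[0,0,-30,0,-1],[0,0,-70,0,-1],[0,0,-110,0,-1],[0,0,-110,0,-1]]'; python3 - <<'E'
from h import *
st()
crop("scene",310,170,60,75,10,"sb11.png")
crop("top",260,140,100,80,7,"tb11.png")
E
```

```text
time_s: 18.08
eef_pos: [0.6489, 0.058, 0.1272]
tcp_rot: [3.141, -0.004, -1.909]
ft_force: [-6.8, -16.1, 7.2]
opening: 0.0159
t18.07 [0.6489 0.058  0.1272] [ 179.96   -0.21 -109.36] F [ -6.8 -16.1   7.2] M [-3.37  1.62  0.3 ] op 0.0159 j [-0.    0.62  1.37 -0.    1.16  1.91]
time_s: 19.2
eef_pos: [0.6514, 0.0602, 0.2405]
tcp_rot: [-3.136, 0.002, -1.906]
ft_force: [-0.1, -0.6, -0.5]
opening: 0.0906
t19.20 [0.6514 0.0602 0.2405] [-1.7969e+02  1.1000e-01 -1.0922e+02] F [-0.1 -0.6 -0.5] M [-0.01  0.19 -0.  ] op 0.0906 j [0.   0.51 1.24 0.   1.39 1.91]
```

View pics/sb11.png

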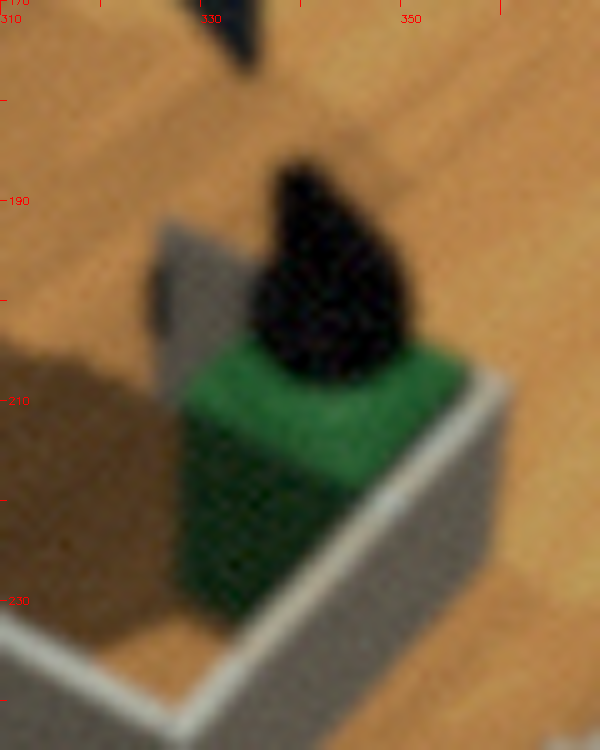

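View pics/tb11.png

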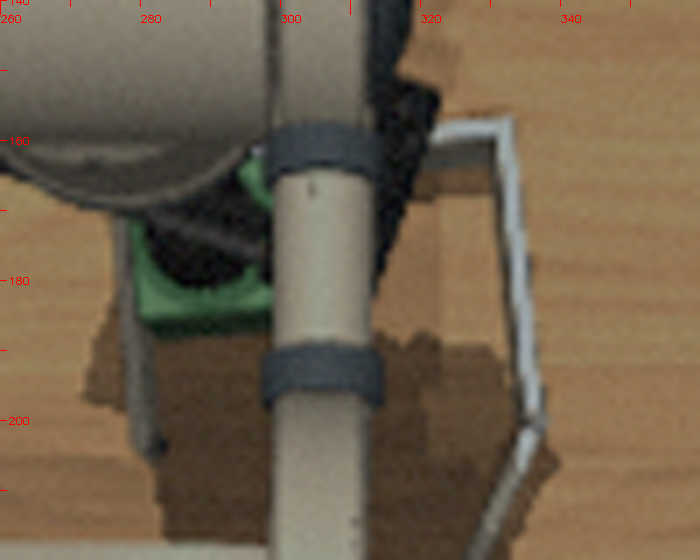

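The bottle looks upright and in the corner, with the bar visible at (341,190) in the scene view. To make sure it is flush, I'll nudge the body with shut fingertips at wall-top height.

```bash
cat >> h.py <<'E'
Q=np.array([.6231,.0086]);A=np.radians(5.38)
def cab(x,y): 
    c,s=np.cos(A),np.sin(A);return Q[0]+c*x-s*y,Q[1]+s*x+c*y
def tocab(x,y,z,yaw): to(*cab(x,y),z,yaw)
def cs_():
    e=observe()["eef_pos"];d=e[:2]-Q;c,s=np.cos(A),np.sin(A);f=observe()["ft_force"]
    print("cab pos",round(1e3*(c*d[0]+s*d[1]),1),round(1e3*(-s*d[0]+c*d[1]),1),"Fcab",round(c*f[0]+s*f[1],1),round(-s*f[0]+c*f[1],1))
E
python3 -c "
from h import *
cs_();tocab(-.038,.047,.2405,-84.6)"
```

```text
cab pos 31.3 48.8 Fcab -0.7 0.5
rows [ 30.5  62.2  -3.4 -24.6]
```

```bash
python3 -m pendant '[[8,15,-2,-8,1],[16,31,-2,-16,1],[24,48,-2,-24.5,1],[30.5,62,-2,-24.5,1],[30.5,62,-2,-24.5,1],[30.5,62,-2,-24.5,1],[30.5,62,-2,-24.5,1]]'; python3 -c "
from h import *
st();cs_();tocab(-.038,.047,.083,-84.6)"
```

```text
time_s: 20.18
eef_pos: [0.5816, 0.0517, 0.2387]
tcp_rot: [3.141, 0.0, -1.479]
ft_force: [0.4, -0.3, 1.0]
opening: 0.0241
t20.18 [0.5816 0.0517 0.2387] [179.98   0.   -84.73] F [ 0.4 -0.3  1. ] M [-0.06  0.15  0.01] op 0.0241 j [-0.01  0.41  1.42  0.    1.31  1.47]
cab pos -37.3 46.8 Fcab 0.3 -0.3
rows [-2.000e-01  7.000e-01  1.557e+02 -1.000e-01]
```

```bash
python3 -m pendant '[[0,0,40,0,1],[0,0,80,0,1],[0,0,120,0,1],[0,0,145,0,1],[0,0,155,0,1],[0,0,155,0,1],[0,-5,155,0,1],[0,-9,155,0,1],[0,-9,155,0,1]]'; python3 - <<'E'
from h import *
st();cs_()
crop("scene",300,165,70,75,9,"sb12.png")
E
```

```text
time_s: 21.3
eef_pos: [0.5909, 0.0525, 0.0847]
tcp_rot: [-3.14, -0.0, -1.479]
ft_force: [0.2, 0.3, -0.4]
opening: 0.0005
t21.30 [0.5909 0.0525 0.0847] [-1.7993e+02 -1.0000e-02 -8.4730e+01] F [ 0.2  0.3 -0.4] M [-0.05  0.19 -0.01] op 0.0005 j [-0.01  0.6   1.56 -0.    0.98  1.47]
cab pos -28.0 46.8 Fcab 0.2 0.3
```

View pics/sb12.png

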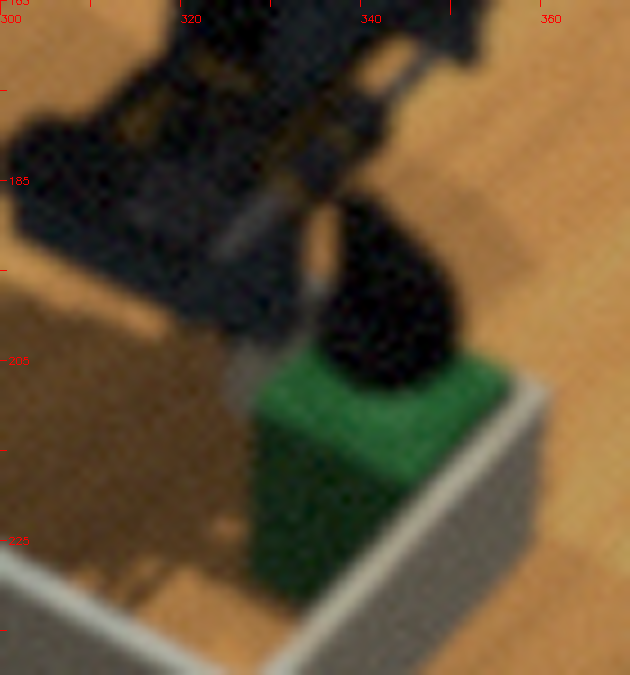

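```bash
python3 -m pendant '[[0,-2,2,0,1],[0,-4,2.5,0,1],[0,-4,2.5,0,1]]'; python3 -c "
from h import *
cs_()"; python3 -m pendant '[[0,-1,0,0,1],[0,-2,0,0,1],[0,-2,0,0,1]]'; python3 -c "
from h import *
cs_()";python3 -m pendant '[[0,-1,0,0,1],[0,-2,0,0,1],[0,-2,0,0,1]]'; python3 -c "
from h import *
cs_()"
```

```text
time_s: 21.72
eef_pos: [0.5942, 0.0529, 0.0815]
tcp_rot: [3.141, 0.0, -1.479]
ft_force: [0.6, 0.2, 0.1]
opening: 0.0002
cab pos -24.6 46.8 Fcab 0.6 0.1
time_s: 22.1
eef_pos: [0.596, 0.0531, 0.0816]
tcp_rot: [3.141, 0.0, -1.479]
ft_force: [-0.9, -0.5, -0.4]
opening: 0.0005
cab pos -22.8 46.8 Fcab -1.0 -0.4
time_s: 22.48
eef_pos: [0.5966, 0.0532, 0.0813]
tcp_rot: [3.139, 0.0, -1.479]
ft_force: [-8.0, -1.1, 4.1]
opening: 0.0004
cab pos -22.2 46.8 Fcab -8.0 -0.3
```

```bash
python3 -m pendant '[[0,-1,0,0,1],[0,-1.5,0,0,1],[0,-1.5,0,0,1]]'; python3 -c "
from h import *
cs_()
tocab(-.045,.047,.0816,-84.6); tocab(-.045,-.015,.082,-84.6); tocab(.027,-.015,.082,-84.6)"
```

```text
time_s: 22.85
eef_pos: [0.5967, 0.0532, 0.0811]
tcp_rot: [3.136, 0.0, -1.479]
ft_force: [-15.4, -3.1, 7.6]
opening: 0.0005
cab pos -22.1 46.9 Fcab -15.6 -1.7
rows [-0.1 22.9 -0.5 -0.1]
rows [61.9 22.8 -0.9 -0.1]
rows [ 61.8 -49.2  -0.9  -0.1]
```

Stiff contact: the bottle is hard against the back wall. Now round to the -y face.

```bash
python3 -m pendant '[[0,10,-2,0,1],[5,26,-2,0,1],[25,26,-2,0,1],[50,26,-2,0,1],[62,26,-2,0,1],[62,26,-2,0,1],[62,5,-2,0,1],[62,-20,-2,0,1],[62,-40,-2,0,1],[62,-46,-2,0,1],[62,-46,-2,0,1]]'; python3 - <<'E'
from h import *
st();cs_()
crop("scene",300,165,70,75,9,"sb13.png")
E
```

```text
time_s: 24.22
eef_pos: [0.6507, -0.0037, 0.0834]
tcp_rot: [3.141, 0.0, -1.478]
ft_force: [-0.3, 0.1, -0.6]
opening: 0.0005
t24.23 [ 0.6507 -0.0037  0.0834] [ 1.7997e+02  1.0000e-02 -8.4700e+01] F [-0.3  0.1 -0.6] M [-0.09  0.19  0.01] op 0.0005 j [-0.1   0.67  1.41  0.    1.07  1.38]
cab pos 26.4 -14.8 Fcab -0.2 0.2
```

View pics/sb13.png

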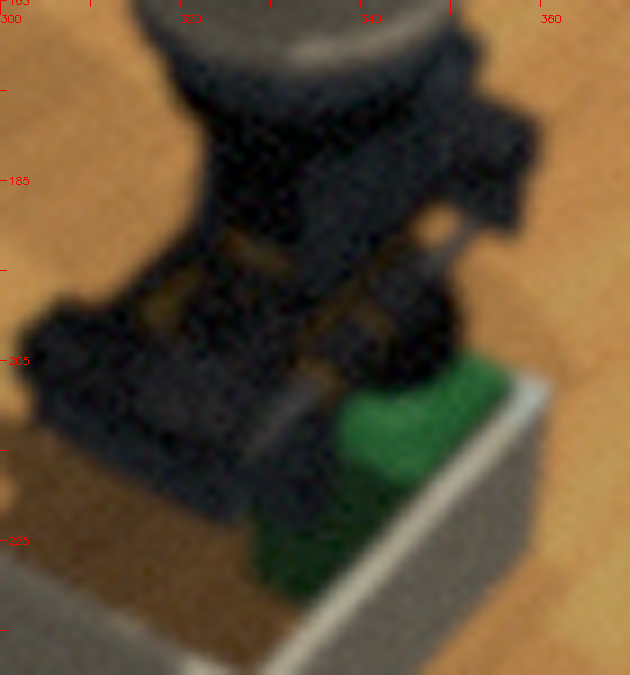

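```bash
python3 -m pendant '[[-4,0,0,0,1],[-8,0,0,0,1],[-11,0,0,0,1],[-11,0,0,0,1]]'; python3 -c "
from h import *
cs_()"; python3 -m pendant '[[-1,0,0,0,1],[-2,0,0,0,1],[-2,0,0,0,1]]'; python3 -c "
from h import *
cs_()";python3 -m pendant '[[-1,0,0,0,1],[-2,0,0,0,1],[-2,0,0,0,1]]'; python3 -c "
from h import *
cs_()"
```

```text
time_s: 24.78
eef_pos: [0.65, 0.0071, 0.0837]
tcp_rot: [-3.142, 0.0, -1.478]
ft_force: [0.5, -0.7, -0.7]
opening: 0.0003
cab pos 26.6 -4.0 Fcab 0.4 -0.7
time_s: 25.15
eef_pos: [0.6499, 0.0088, 0.0836]
tcp_rot: [3.142, -0.0, -1.479]
ft_force: [-1.0, 0.3, 1.7]
opening: 0.0004
cab pos 26.7 -2.3 Fcab -0.9 0.4
time_s: 25.52
eef_pos: [0.6497, 0.0109, 0.0836]
tcp_rot: [3.142, -0.0, -1.479]
ft_force: [0.8, -0.0, 0.7]
opening: 0.0004
cab pos 26.7 -0.2 Fcab 0.7 -0.1
```

```bash
python3 -m pendant '[[-1,0,0,0,1],[-2,0,0,0,1],[-2,0,0,0,1]]'; python3 -c "
from h import *
cs_()"; python3 -m pendant '[[-1,0,0,0,1],[-2,0,0,0,1],[-2,0,0,0,1]]'; python3 -c "
from h import *
cs_()"
```

```text
time_s: 25.9
eef_pos: [0.6495, 0.0129, 0.0836]
tcp_rot: [-3.142, -0.0, -1.479]
ft_force: [-0.1, 0.3, 0.1]
opening: 0.0004
cab pos 26.7 1.8 Fcab -0.1 0.3
time_s: 26.28
eef_pos: [0.6493, 0.0149, 0.0836]
tcp_rot: [-3.142, -0.0, -1.479]
ft_force: [-0.7, 0.2, -0.3]
opening: 0.0002
cab pos 26.7 3.8 Fcab -0.7 0.2
```

```bash
python3 -m pendant '[[-1,0,0,0,1],[-2,0,0,0,1],[-2,0,0,0,1]]'; python3 -c "
from h import *
cs_()"; python3 -m pendant '[[-1,0,0,0,1],[-2,0,0,0,1],[-2,0,0,0,1]]'; python3 -c "
from h import *
cs_()"; python3 - <<'E'
from h import *
crop("scene",300,165,70,75,9,"sb14.png")
E
```

```text
time_s: 26.65
eef_pos: [0.6493, 0.0159, 0.0837]
tcp_rot: [-3.142, -0.001, -1.479]
ft_force: [-0.5, -7.8, 0.1]
opening: 0.0008
cab pos 26.8 4.8 Fcab -1.2 -7.7
time_s: 27.02
eef_pos: [0.6493, 0.0161, 0.0838]
tcp_rot: [-3.141, -0.004, -1.479]
ft_force: [0.6, -20.9, 0.3]
opening: 0.0004
cab pos 26.8 5.1 Fcab -1.3 -20.9
```

View pics/sb14.png

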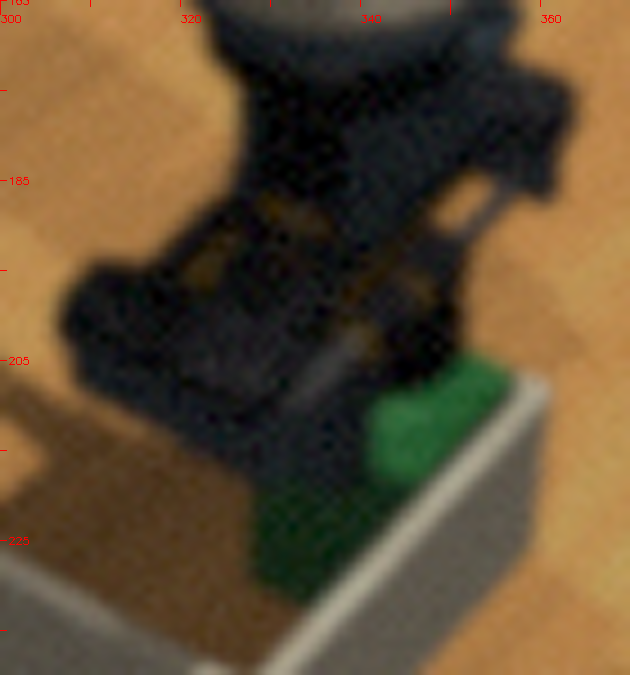

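The bottle is stiff and flush against both walls. I'll back off, lift, and work out the door push, including clearance to the large cabinet.

```bash
python3 -m pendant '[[3,0,0,0,1],[10,0,0,0,1],[18,0,0,0,1],[18,0,-40,0,1],[18,0,-90,0,1],[18,0,-115,0,1],[18,0,-115,0,1]]'; python3 - <<'E'
from h import *
st();cs_()
c=capture("top");
for u,v in [(375,246),(370,309),(455,260)]:
    print(w(c,u,v,.08).round(3),w(c,u,v,.12).round(3))
for th in (60,45,30,15,0):
    t=np.radians(th);u=np.array([-np.sin(t),np.cos(t)]);n=-np.array([np.cos(t),np.sin(t)])
    for off in ((.045,.023) if th==60 else (.022,)):
        q=np.array([-.065,-.084])+.130*u+off*n; print(th,off,q.round(4),np.round(cab(*q),4)); tocab(*q,.06,-84.6)
crop("scene",100,160,140,120,5,"sl.png")
crop("top",260,140,110,120,6,"tl.png")
E
```

```text
time_s: 27.95
eef_pos: [0.6518, 0.0005, 0.2008]
tcp_rot: [-3.138, -0.001, -1.479]
ft_force: [0.1, 0.5, -0.4]
opening: 0.0005
t27.95 [6.518e-01 5.000e-04 2.008e-01] [-1.7978e+02 -4.0000e-02 -8.4730e+01] F [ 0.1  0.5 -0.4] M [-0.09  0.15  0.03] op 0.0005 j [-0.09  0.54  1.29  0.    1.3   1.39]
cab pos 27.8 -10.7 Fcab 0.2 0.5
[ 0.432 -0.195  0.08 ] [ 0.434 -0.189  0.12 ]
[ 0.25  -0.178  0.08 ] [ 0.258 -0.173  0.12 ]
[ 0.391 -0.43   0.08 ] [ 0.394 -0.415  0.12 ]
60 0.045 [-0.2001 -0.058 ] [ 0.4293 -0.0679]
rows [ 4.780e+01  2.269e+02  1.391e+02 -1.000e-01]
60 0.023 [-0.1891 -0.0389] [ 0.4385 -0.0479]
rows [ 2.880e+01  2.160e+02  1.391e+02 -1.000e-01]
45 0.022 [-0.1725 -0.0076] [ 0.4521 -0.0152]
rows [-2.600e+00  1.994e+02  1.391e+02 -1.000e-01]
30 0.022 [-0.1491  0.0176] [0.4731 0.0121]
rows [-2.780e+01  1.760e+02  1.391e+02 -1.000e-01]
15 0.022 [-0.1199  0.0359] [0.5004 0.0331]
rows [-4.620e+01  1.469e+02  1.391e+02 -1.000e-01]
0 0.022 [-0.087  0.046] [0.5322 0.0462]
rows [-5.640e+01  1.140e+02  1.391e+02 -1.000e-01]
```

View pics/tl.png

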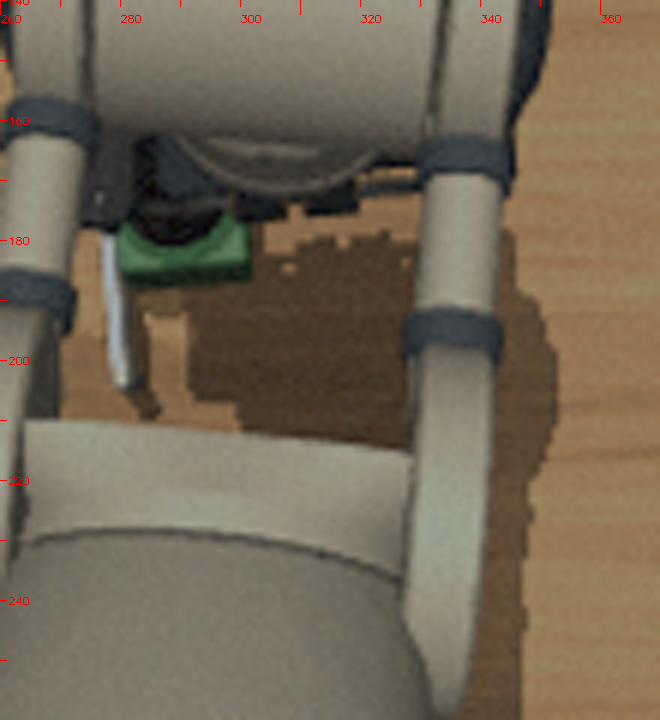

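```bash
python3 -m pendant '[[8,35,0,0,1],[18,80,0,0,1],[28,125,0,0,1],[38,170,0,0,1],[45,210,0,0,1],[48,227,0,0,1],[48,227,0,0,1],[48,227,40,0,1],[48,227,85,0,1],[48,227,120,0,1],[48,227,139,0,1],[48,227,139,0,1]]'; python3 - <<'E'
from h import *
st();cs_()
crop("scene",230,130,140,120,5,"sd1.png")
E
```

```text
time_s: 29.6
eef_pos: [0.4294, -0.0675, 0.0582]
tcp_rot: [3.139, 0.001, -1.478]
ft_force: [0.0, 0.2, 0.6]
opening: 0.0004
t29.60 [ 0.4294 -0.0675  0.0582] [ 1.7987e+02  6.0000e-02 -8.4710e+01] F [0.  0.2 0.6] M [ 0.04  0.18 -0.  ] op 0.0004 j [-0.29  0.49  1.97  0.    0.69  1.18]
cab pos -200.0 -57.6 Fcab 0.0 0.2
```

View pics/sd1.png

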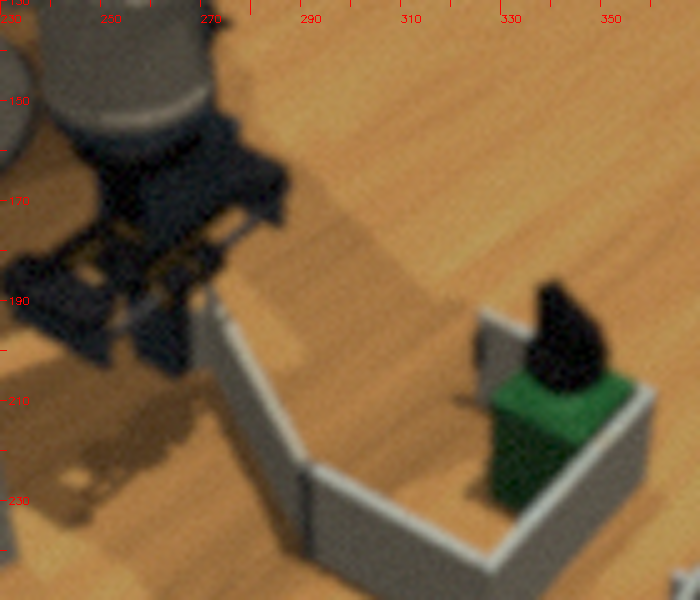

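The fingertips are at (265,200), on the outer side of the door near the tab. Sweeping the door shut along its arc.

```bash
python3 -m pendant '[[-8,-5,0,0,1],[-19,-11,0,0,1],[-28,-14,0,0,1],[-35.5,-18,0,0,1],[-43,-22,0,0,1],[-50.5,-27.5,0,0,1],[-57,-33,0,0,1],[-63.5,-38.5,0,0,1],[-70,-44.5,0,0,1],[-75.5,-51,0,0,1]]'; python3 - <<'E'
from h import *
st();cs_()
crop("scene",230,130,140,120,5,"sd2.png")
E
```

```text
time_s: 30.9
eef_pos: [0.4732, 0.0125, 0.0596]
tcp_rot: [3.141, 0.0, -1.479]
ft_force: [-1.1, -0.4, 0.5]
opening: 0.0004
t30.90 [0.4732 0.0125 0.0596] [179.99   0.   -84.73] F [-1.1 -0.4  0.5] M [-0.18  0.18  0.04] op 0.0004 j [-0.1   0.52  1.88 -0.    0.74  1.38]
cab pos -148.9 18.0 Fcab -1.1 -0.3
```

View pics/sd2.png

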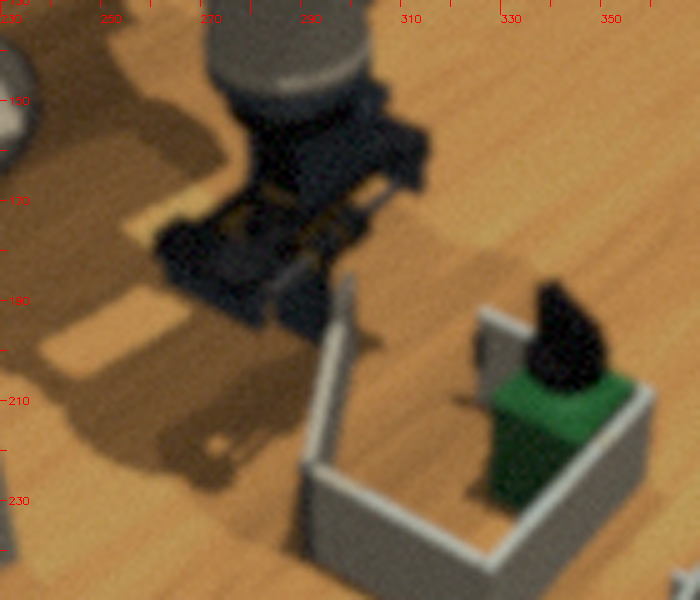

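The door is following the fingers, now about 30° open. Continuing.

```bash
python3 -m pendant '[[-5.5,-7,0,0,1],[-10,-14,0,0,1],[-15,-22,0,0,1],[-18.5,-29,0,0,1],[-22,-37,0,0,1],[-25,-45,0,0,1],[-27.5,-53,0,0,1],[-28.5,-58,0,0,1],[-28.5,-58,0,0,1]]'; python3 -c "
from h import *
st();cs_()"; python3 -m pendant '[[0,-2,0,0,1],[0,-4,0,0,1],[0,-4,0,0,1]]'; python3 -c "
from h import *
st();cs_()"
```

```text
time_s: 32.08
eef_pos: [0.5283, 0.0458, 0.0596]
tcp_rot: [-3.141, 0.0, -1.479]
ft_force: [0.2, -0.3, -0.6]
opening: 0.0001
t32.08 [0.5283 0.0458 0.0596] [-179.99    0.    -84.73] F [ 0.2 -0.3 -0.6] M [-0.02  0.16 -0.01] op 0.0001 j [-0.03  0.57  1.74  0.    0.83  1.45]
cab pos -90.9 46.0 Fcab 0.2 -0.4
time_s: 32.45
eef_pos: [0.5321, 0.0461, 0.0596]
tcp_rot: [-3.141, -0.0, -1.479]
ft_force: [-1.0, -0.4, 0.8]
opening: 0.0008
t32.45 [0.5321 0.0461 0.0596] [-179.99   -0.    -84.73] F [-1.  -0.4  0.8] M [-0.09  0.14  0.02] op 0.0008 j [-0.03  0.57  1.73 -0.    0.84  1.45]
cab pos -87.1 45.9 Fcab -1.1 -0.3
```

```bash
python3 -m pendant '[[0,-1,0,0,1],[0,-2,0,0,1],[0,-2,0,0,1]]'; python3 -c "
from h import *
cs_()"; python3 -m pendant '[[0,-1,0,0,1],[0,-2,0,0,1],[0,-2,0,0,1]]'; python3 -c "
from h import *
cs_()"; python3 - <<'E'
from h import *
crop("scene",230,130,140,120,5,"sd3.png")
E
```

```text
time_s: 32.83
eef_pos: [0.5338, 0.0464, 0.0596]
tcp_rot: [3.141, 0.0, -1.479]
ft_force: [-0.8, 1.2, 0.1]
opening: 0.0001
cab pos -85.3 46.0 Fcab -0.6 1.3
time_s: 33.2
eef_pos: [0.534, 0.0464, 0.0594]
tcp_rot: [3.138, 0.0, -1.479]
ft_force: [-10.0, -1.9, 6.3]
opening: 0.0005
cab pos -85.2 46.0 Fcab -10.2 -0.9
```

View pics/sd3.png

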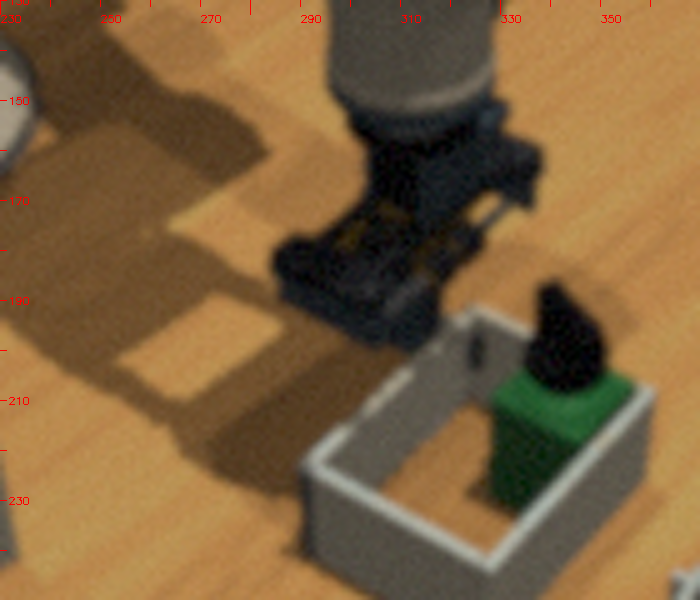

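The door is shut and hits a hard stop. One firmer push, then I'll retreat and inspect.

```bash
python3 -m pendant '[[0,-1,0,0,1],[0,-2,0,0,1],[0,-2,0,0,1]]'; python3 -c "
from h import *
cs_()"; python3 -m pendant '[[0,5,0,0,1],[0,20,0,0,1],[0,45,0,0,1],[0,70,-30,0,1],[0,90,-80,0,1],[0,110,-140,0,1],[60,110,-160,0,1],[120,110,-160,0,1],[180,110,-160,0,1],[220,110,-160,0,1],[220,110,-160,0,1]]'; python3 - <<'E'
from h import *
st()
c=crop("scene",270,160,100,110,7,"sf.png")
cv2.imwrite("pics/sfull.png",c["image"][...,::-1])
c=crop("top",260,140,110,90,7,"tf.png")
cv2.imwrite("pics/tfull.png",c["image"][...,::-1])
E
```

```text
time_s: 33.62
eef_pos: [0.5341, 0.0465, 0.0592]
tcp_rot: [3.134, 0.0, -1.479]
ft_force: [-19.2, -4.4, 14.3]
opening: 0.0004
cab pos -85.1 46.1 Fcab -19.5 -2.6
time_s: 35.0
eef_pos: [0.4483, -0.1848, 0.2194]
tcp_rot: [-3.141, -0.001, -1.482]
ft_force: [0.2, 0.9, -0.6]
opening: 0.0004
t35.00 [ 0.4483 -0.1848  0.2194] [-1.7998e+02 -3.0000e-02 -8.4910e+01] F [ 0.2  0.9 -0.6] M [-0.02  0.16  0.02] op 0.0004 j [-0.51  0.29  1.67 -0.    1.18  0.97]
```

View pics/sf.png

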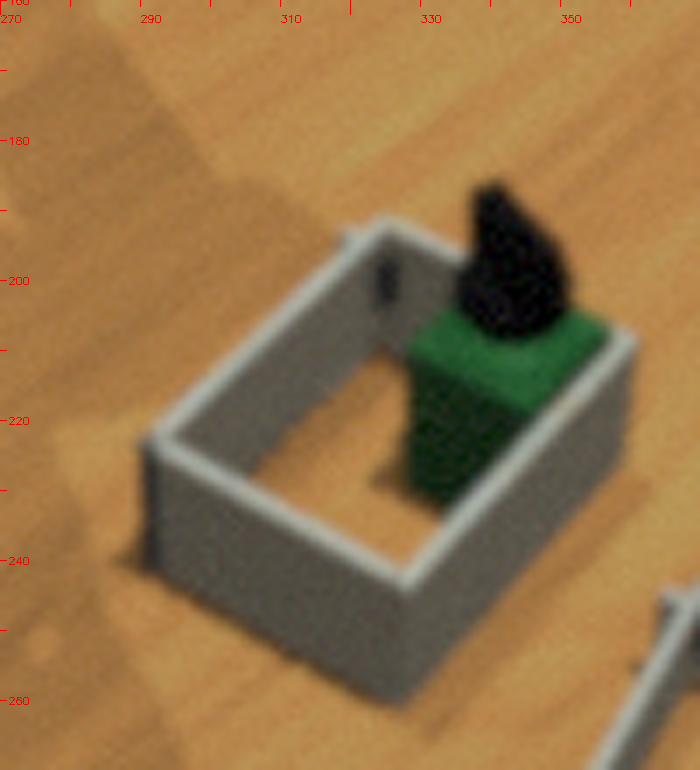

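View pics/tfull.png

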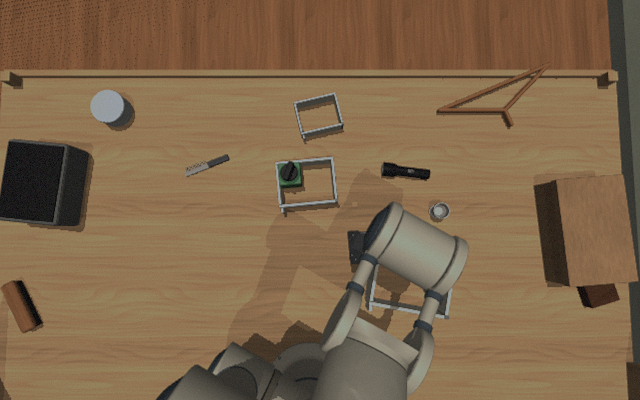

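View pics/tf.png

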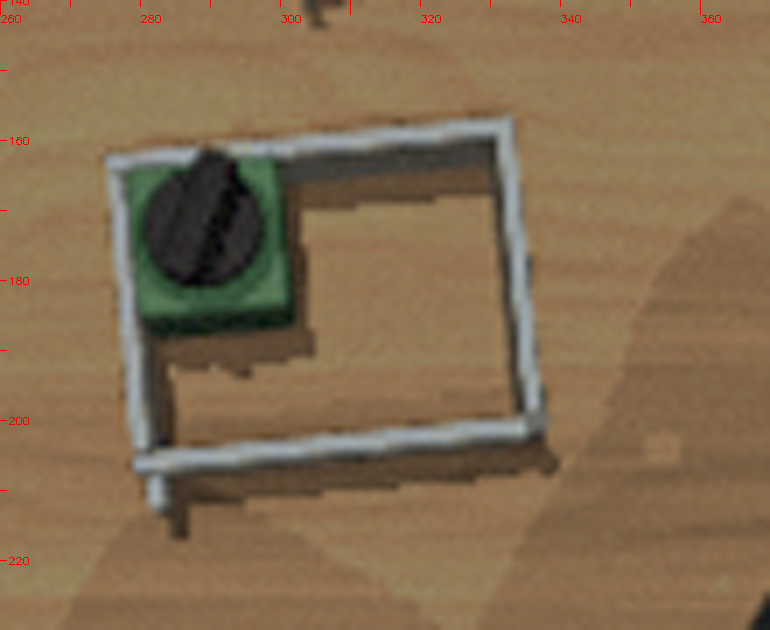

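The bottle is square in its corner, with its edges parallel to the walls. The door is shut at row ~204, and the egg cup (440,211), flashlight (405,171) and comb (207,165) are where they were at the start. Handing in.

```bash
python3 -c "
from station import *
print(finish_job())"
```

```text
the job is handed in; nothing more can be done
None
```

The job is handed in at about 35 s of the 72 s allowed; no verdict is reported.

**Placing:** I gripped the green bottle by its cap bar, lowered it into the middle-sized cabinet and pressed it into the back corner on the +y side, away from the hinge. After turning the cap I nudged the bottle body against each wall with shut fingers. Both walls gave hard contact, about 15 N on the back and 21 N on the side.

**Cap:** I turned it clockwise about 125°, then regripped and turned another 36°. The torque first levelled off at about 0.25–0.28 N·m after some 55°, and it held there for roughly 65°, well past one 20° click.

**Check that disagreed:** When I eased the side load, the torque fell to about -0.09 N·m and did not recover over the next 6°. I regripped and pressed again; it climbed back to 0.27–0.30 N·m and stayed there for about 30°. I then let go under load so the cap would not be backed off.

**Door:** I pushed it to a hard stop at about 19 N.

**Last pictures:** The bottle is upright and square in the corner, and the door is shut. The egg cup, flashlight and lint comb are where they started, and the robot is touching nothing. Flushness rests on the hard contact and the pictures, which resolve about 2–3 mm per pixel. I had no direct reading of the cap or door angles.

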